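# Hang the rinsed volumetric flask to drain

## Task

The rinsed volumetric flask is lying on the rubber mat: hang it upside down on the free peg of the draining stand, lowering it by hand until its lip rests on the collar and only then letting go. It is thin glass, so do not squeeze it hard, and feel your way on gently, because the peg stands loose and crooked in its socket. Leave the other glassware where it is.

Things in the scene. Friction and masses are not known exactly. Their poses are not given: they have to be found in the camera images.
- flask: rinsed 100 ml volumetric flask, clear glass, 170 mm tall, 50 to 85 g. Origin: centre of its flat base; z axis along the neck to the mouth. Body 60 mm wide (cylindrical from 22 to 44 mm above the base), narrowing to a straight neck (17 mm outside, 13 mm bore, from 78 mm) and a lip 22 mm wide. It bears a grip of up to 40 N and a push of up to 30 N
- flask_mouth (a point): centre of the flask's mouth, in the end face of the lip, 170 mm along the flask's z from its base; z axis out of the mouth. At the start the flask lies on the mat on its body and lip, base centre 40 mm above the bench, axis dipping 8.6 degrees to the mouth, which points to the robot's left (+y), within about 40 degrees
- mat: black rubber mat, 290 x 400 x 4 mm, fixed flat on the bench, on which the flask lies. Origin: centre of its underside
- stand: white plastic draining stand, fixed: drip tray 130 x 350 x 18 mm with a row of three collared sockets with pegs along its y axis at -110, 0 and +110 mm; one peg holds a hung flask, one a hung test tube, one is free (which is which varies). Origin: centre of the tray's underside on the bench; z up, x square to the row, to the robot's left (+y) within about 17 degrees
- free_collar (a point): centre of the flat top of the free peg's collar (36 mm wide, 30 mm above the bench), z up: here the flask's lip must rest. The lip jams if pressed on the peg's tip off-centre; once the tip is within about 4 mm of the bore's centre, it slips down the peg, which yields to a few tenths of a newton sideways and stays where it is left. A neck lowered beside the peg is kept off the collar's axis by it
- free_socket: the free socket with collar and peg; origin on the collar's axis 26 mm below its top. Round-tipped steel peg, 8 mm thick, tip 90 mm above the collar. It is loose: it leans 3.1 to 3.7 degrees (stop 3.9) about a point 10 mm below the collar's top, in an unknown direction, so the tip is 5 to 6.5 mm off axis; this lean is not in the readings, look or feel for it
- hung_flask: an identical flask hanging mouth down on another peg of the stand; leave alone. Origin: centre of its base, now on top, 200 mm above the bench
- hung_tube: a test tube, 25 mm wide (lip 28 mm), 150 mm long, hanging mouth down on another peg; leave alone. Origin: its closed end, now on top, 180 mm above the bench
- beaker: a clear glass beaker, 70 mm wide (lip 74 mm), 95 mm tall, standing on the bench beyond the mat; leave alone. Origin: centre of its underside

How it is judged:
On the way:
1. the flask, mouth down over the free peg, is lowered until its lip is on the collar while the gripper still holds it (horizontal distance between flask_mouth and free_collar below 0.006 m and z of flask_mouth in the frame of free_collar below 0.005 m and angle between flask's own z axis and vertical above 2.96 rad and contact force between the fingers and flask above 0.5 N), for 0.1 s.
At the end, for the whole second after the job is handed in: The flask stands mouth down on the free peg, released and still: mouth within 6 mm of the collar's axis and under 4 mm above the collar, axis within 5.8 degrees of vertical; hung flask, hung tube and beaker each within 15 mm of where they were (horizontal distance between flask_mouth and free_collar below 0.006 m and z of flask_mouth in the frame of free_collar below 0.004 m and angle between flask's own z axis and vertical above 3.04 rad and linear speed of flask below 0.02 m/s and angular speed of flask below 0.2 rad/s and distance of each of hung_flask, hung_tube, beaker from where it was at the start of the episode below 0.015 m); the robot touches nothing.
It fails at once if the flask is pressed or knocked against the peg or its socket with more than 30 N (contact force between flask and free_socket above 30 N).
It fails at once if the flask is squeezed with more than 40 N (contact force between the fingers and flask above 80 N).
It fails at once if the flask is pressed or knocked against the peg or its socket with more than 30 N (contact force between flask and free_socket above 30 N).
It also fails if it takes over 61 s, if anything falls off the work surface, if the arm or the gripper's body presses on something with over 40 N, if the wrist force passes 120 N, or if a joint passes its speed limit or range.

## Robot

A 6-joint arm with a two-finger parallel gripper is mounted at the origin on the work surface. World frame = base frame: x ahead of the robot, y to its left, z up, the work surface at z = 0. Lengths are in m, angles in rad, forces in N, time in s.
With the tool pointing down it reaches from about 0.325 to 0.75 m from the base axis. Payload 7.6 kg.
Tool frame: the origin (TCP) lies on the centre line of the jaws, within the pads' length; the fingertips stand 19 mm ahead of it and the grasp point (between the pads) is the TCP; z points along the fingers, y is the line along which they close (so a half turn about z gives the same grasp; the last joint's range is limited). The gripper opens to 85 mm and grips with 20 to 120 N. Pads are 22 mm wide; open, the fingers measure 114 mm over their backs; the gripper's body (76 mm by 85 mm) begins 54 mm behind the grasp point. The pads swing forward as they close: fully open they stand 13 mm farther back than shut.
Start: joints at [-0.07, 0.052, 1.401, -0, 1.689, -0.07], TCP at [0.525, 0, 0.25] pointing down, gripper open.
Joint ranges: [-2.9, 2.9], [-0.91, 2.17], [0.12, 2.37], [-1.06, 4.2], [0.26, 2.73], [-2.93, 2.93]. Speed limits (rad/s): [2.57, 2.57, 3.01, 3.14, 3.14, 3.14].

## Interface

Orientations are given as [roll, pitch, yaw] about the fixed x, y, z axes, in that order (R = Rz(yaw) Ry(pitch) Rx(roll)).
In Python, from workcell import telemetry, optics, robot gives the robot as it stands. The module is installed in compiled form; this text tells all that it offers.
- The arm moves only by the tool servo_tool, never from a script. Its argument "increments" is a list of rows, each a list of 7 numbers: the shift along the world's x, y, z in units of 40 mm (1.0 is 40 mm), then the turn, a rotation vector about the world's x, y, z in rad, then the finger opening in mm, from 0 to 85.4. In form: [[dx, dy, dz, ax, ay, az, gripper], ...]. A call has exactly 5 rows; each row shifts and turns the commanded pose from where the row before left it; what a row does not reach is not made up. A row lasts 1/8 s, in which the tool goes at most 62.5 mm and 10.7 degrees, less where a joint would pass 70% of its speed; a pose out of reach is approached as far as the arm can. A call is refused whole if a number of a shift passes 1 or a number of a turn 0.188, either way. A call with a gripper value outside its range is refused whole. The fingers move at their own pace and stop on an object; "newtons" is the grip in N (left out, the last holds). Time passes only in rows, so rows that do not move let the fingers close, or fill a call up. It gives the time, the measured TCP pose, the force, the opening and the grip force at its end, in the units of the state.
- telemetry.get_obs(): the state, without advancing time (a new reading comes with each control period).
- optics.get_image(name): name is "scene" or "side" or "wrist"; returns (picture, depth): 480x640x3 uint8, blue, green, red; 480x640 float32, m along the optical axis (not along the pixel's ray), 0 where there is no reading.
- optics.calibration(name): a dict with "K" (3x3 intrinsics, pixels), "dist_coeffs" ([k1, k2, p1, p2, k3] as OpenCV has them; the pictures are not rectified), "world_from_camera" (4x4, takes a point from camera to world coordinates); the wrist camera has in their place "hand_eye" (4x4, takes a point from camera to tool coordinates, whose origin is the TCP and whose axes are the flange's). Camera axes: x right, y down, z forward; pixel columns grow to the right and rows downward; lengths in m; the calibration is good to about 2 mm. A picture is of the moment at which its call begins: read the wrist's pose just before it. calibration takes no time and is no camera call.
- robot.close_job(): hands the job in; it is judged then, once.
The state is a dict: "time_s": time; "qpos": joint angles; "joint_velocities": joint speeds; "effort": joint torques, N m; "ee_pos": TCP position; "eef_rot": TCP orientation; "contact_force": force on the tool from outside, world axes, zero at the start; "torque": the same for the moment, N m; "width": finger opening in m; "grasp_force": force on a finger pad.
Only numpy, scipy, OpenCV 4.12 (cv2) and the standard library are available. Lean on these libraries where they do the work, as an engineer would, in place of code of your own. Each camera call takes 0.05 s, during which the arm holds its last target. There are 200 camera calls.

## Working session

There is one attempt and no reset: what is moved stays moved. The work goes in short steps, Python scripts to look and compute and a tool call to move; the robot and the scene stay as the last step left them, time stands still between calls to the robot, and variables do not carry over. Pictures are saved under pics/ and viewed, at most 10 in all, crops included, and the job is handed in when it is done.

Besides the shell and the picture viewer there is one more tool, called after "Emit:" by a JSON object that holds its "name" and its "arguments". servo_tool: Moves the arm, as the interface text tells. Its arguments: {"type":"object","properties":{"increments":{"type":"array"},"newtons":{"type":"number"}},"required":["increments"]}

```bash
mkdir -p pics; cat > h.py <<'E'
import numpy as np, cv2
from workcell import telemetry, optics, robot
from scipy.spatial.transform import Rotation as R
def T_obs(o):
    T=np.eye(4);T[:3,3]=o['ee_pos'];T[:3,:3]=R.from_euler('xyz',o['eef_rot']).as_matrix();return T
def grab(n,f=None):
    o=telemetry.get_obs();im,d=optics.get_image(n);c=optics.calibration(n)
    W=c['world_from_camera'] if n!='wrist' else T_obs(o)@np.array(c['hand_eye'])
    if f: cv2.imwrite('pics/'+f,im); np.savez('pics/'+f[:-4],im=im,d=d,W=W,K=c['K'],D=c['dist_coeffs'])
    return im,d,np.array(W),np.array(c['K']),np.array(c['dist_coeffs'])
def load(f):
    z=np.load('pics/'+f+'.npz');return z['im'],z['d'],z['W'],z['K'],z['D']
def ray(uv,W,K,D):
    p=cv2.undistortPoints(np.array(uv,float).reshape(-1,1,2),K,D).reshape(-1,2)
    d=np.c_[p,np.ones(len(p))]@W[:3,:3].T
    return W[:3,3],d
def onplane(uv,z,W,K,D):
    o,d=ray(uv,W,K,D);return o+d*((z-o[2])/d[:,2])[:,None]
def tri(rays):
    A=0;b=0
    for o,d in rays:
        d=d/np.linalg.norm(d);P=np.eye(3)-np.outer(d,d);A=A+P;b=b+P@o
    x=np.linalg.solve(A,b)
    return x,[np.linalg.norm(np.cross(x-o,d/np.linalg.norm(d))) for o,d in rays]
def pt(uv,d,W,K,D):
    u,v=map(int,uv);o,r=ray([uv],W,K,D);return o+r[0]*d[v,u]
def proj(X,W,K,D):
    M=np.linalg.inv(W);r,_=cv2.Rodrigues(M[:3,:3]);return cv2.projectPoints(np.array(X,float).reshape(-1,1,3),r,M[:3,3],K,D)[0].reshape(-1,2)
E
python3 - <<'E'
from h import *
o=telemetry.get_obs();print(o['ee_pos'],o['eef_rot'],o['contact_force'])
a=grab('scene','s0.png');b=grab('side','d0.png');w=grab('wrist','w0.png')
for q in(a,b,w):print(q[2].round(3).tolist(),q[3][0,0],q[4])
E
```

```text
[5.24712309e-01 5.16588991e-05 2.49472377e-01] [-3.13998324e+00 -1.41425167e-04  1.57081690e+00] [ 0.15885881 -0.33720432  0.34284658]
[[-0.109, 0.81, -0.576, 1.297], [0.994, 0.09, -0.061, 0.064], [0.003, -0.579, -0.815, 1.171], [0.0, 0.0, 0.0, 1.0]] 619.0035598831273 [-0.07777964  0.          0.          0.          0.        ]
[[-0.892, -0.29, 0.345, 0.192], [-0.451, 0.554, -0.7, 0.787], [0.012, -0.78, -0.625, 0.884], [0.0, 0.0, 0.0, 1.0]] 579.0317027237511 [-0.06039122  0.          0.          0.          0.        ]
[[1.0, -0.0, -0.001, 0.526], [-0.001, -0.948, -0.319, 0.082], [-0.001, 0.319, -0.948, 0.374], [0.0, 0.0, 0.0, 1.0]] 350.5908760597038 [0.0243394 0.        0.        0.        0.       ]
```

View pics/s0.png

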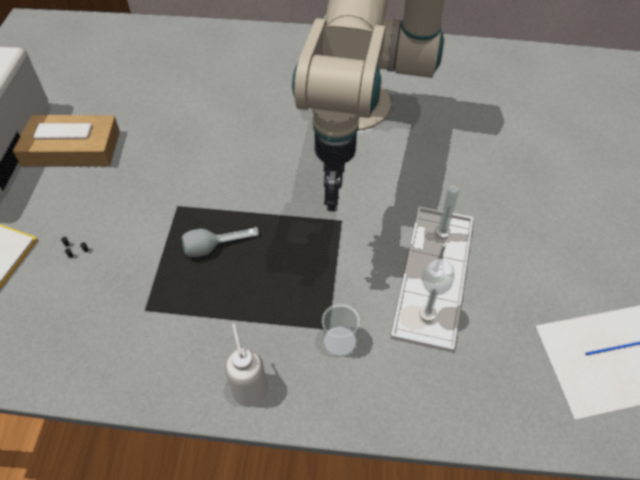

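View pics/d0.png

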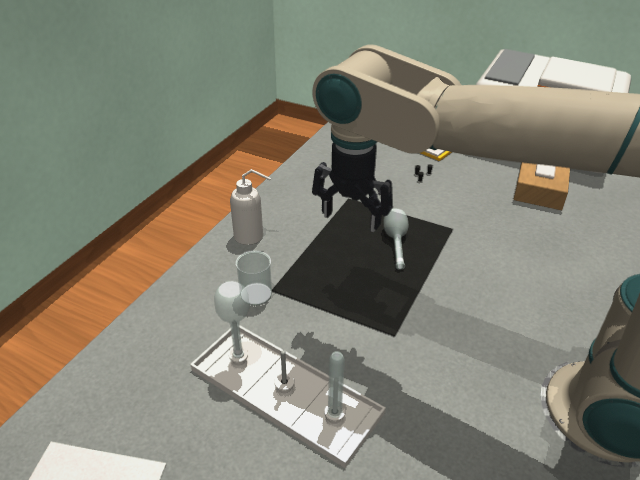

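View pics/w0.png

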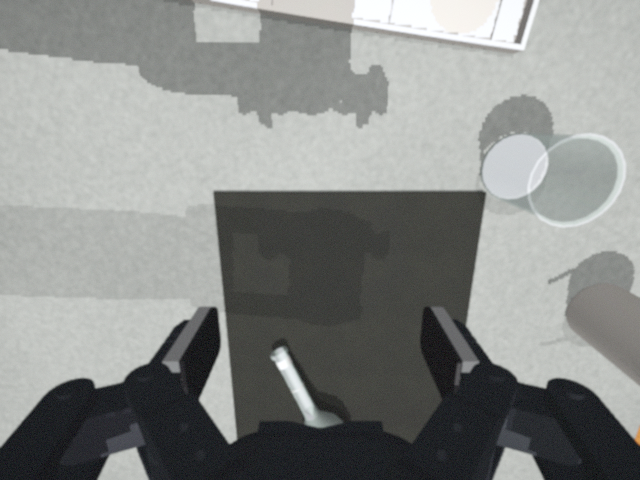

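Scene: flask on the mat with its body at (200,242) and its mouth near (257,232). The stand is to the right, around (435,275). Side: the free peg is the middle one, tip (283,353), collar (285,384). The hung flask is at the far-x end and the tube at the near-x end. Wrist: the flask's mouth is at (280,353).

```bash
python3 - <<'E'
from h import *
S=load('s0');D=load('d0')
c=onplane([(285,384)],.030,*D[2:])[0];t=onplane([(283,353)],.12,*D[2:])[0]
print('collar',c,'tip@.12',t,'depth pts',pt((285,386),*D[1:]),pt((283,356),*D[1:]))
for n,q,roi in(('s',S,(165,212,275,275)),('d',D,(375,203,425,280))):
    g=cv2.cvtColor(q[0],cv2.COLOR_BGR2GRAY);x0,y0,x1,y1=roi
    m=np.zeros_like(g);m[y0:y1,x0:x1]=(g[y0:y1,x0:x1]>75)
    k,l,st,ce=cv2.connectedComponentsWithStats(m);i=1+np.argmax(st[1:,4]);print(n,st[i],ce[i])
    ys,xs=np.nonzero(l==i);P=np.c_[xs,ys].astype(float);u=np.linalg.svd(P-P.mean(0),full_matrices=False)[2][0]
    s=(P-P.mean(0))@u;e=[P.mean(0)+u*s.min(),P.mean(0)+u*s.max()];print(e)
    print('base-ish@.037',onplane(e,.037,*q[2:]),'mouth@.015',onplane(e,.015,*q[2:]))
    # widths
    w=np.array([-u[1],u[0]]);tt=(P-P.mean(0))@w
    for a in np.arange(s.min(),s.max(),6):
        k=(s>=a)&(s<a+3)
        if k.any():mid=P.mean(0)+u*(a+1.5)+w*(tt[k].min()+tt[k].max())/2;print(mid.round(1),np.ptp(tt[k]).round(1),end=' ; ')
    print()
E
```

```text
collar [0.5379264  0.23304934 0.03      ] tip@.12 [0.53655616 0.23668076 0.12      ] depth pts [0.53527787 0.23762537 0.03112948] [0.53726747 0.23603258 0.11110003]
s [ 181  226   78   29 1123] [211.07836153 238.7239537 ]
[array([258.28298634, 230.65564639]), array([181.9491965 , 243.70276787])]
base-ish@.037 [[ 0.48547965 -0.17301381  0.037     ]
 [ 0.54030791 -0.33767506  0.037     ]] mouth@.015 [[ 0.46974264 -0.17761881  0.015     ]
 [ 0.52563443 -0.34547407  0.015     ]]
[256.7 230.4] 9.2 ; [250.9 231.9] 8.4 ; [245.  233.1] 8.4 ; [239.1 234.1] 8.4 ; [233.2 235.1] 8.2 ; [227.3 236.1] 8.2 ; [221.4 237.2] 8.1 ; [215.4 237.8] 10.0 ; [209.5 238.8] 20.2 ; [203.6 239.9] 24.3 ; [197.7 241.1] 24.7 ; [191.8 242. ] 24.7 ; [185.9 243.2] 22.4 ; 
d [ 384  203   41   66 1136] [401.83890845 223.98943662]
[array([408.19612973, 198.98238518]), array([391.09679741, 266.24508753])]
base-ish@.037 [[ 0.54274959 -0.4157791   0.037     ]
 [ 0.48481138 -0.14928938  0.037     ]] mouth@.015 [[ 0.55186851 -0.44701195  0.015     ]
 [ 0.49242587 -0.17360255  0.015     ]]
[418.4 203.1] 12.4 ; [408.2 206.7] 33.2 ; [407.7 212.8] 34.2 ; [397.3 216.3] 20.6 ; [395.8 222.2] 25.0 ; [394.7 228.1] 22.8 ; [395.9 234.5] 10.7 ; [397.5 241.1] 7.8 ; [398.6 247.6] 7.8 ; [398.6 253.8] 7.8 ; [399.4 260.2] 7.8 ; [399.3 266.4] 7.5 ;
```

Emit:
{"name": "servo_tool", "arguments": {"increments": [[0,1,0.3,0,0,0,85],[0,1,0.3,0,0,0,85],[0,1,0.3,0,0,0,85],[0,0.5,0.3,0,0,0,85],[0,0,0,0,0,0,85]]}}

```text
time_s: 0.78
ee_pos: [0.5251, 0.1411, 0.2989]
eef_rot: [3.14, -0.0, 1.573]
contact_force: [0.1, -0.8, -0.8]
width: 0.0847
grasp_force: 0.0
```

```bash
python3 - <<'E'
from h import *
grab('wrist','w1.png');o=telemetry.get_obs();print(o['ee_pos'],o['qpos'],o['time_s'])
E
```

```text
[0.52498876 0.14012227 0.29806834] [ 1.93010102e-01  9.83158078e-02  1.25795834e+00 -3.12537631e-04
  1.78539489e+00  1.91982409e-01] 0.825
```

View pics/w1.png

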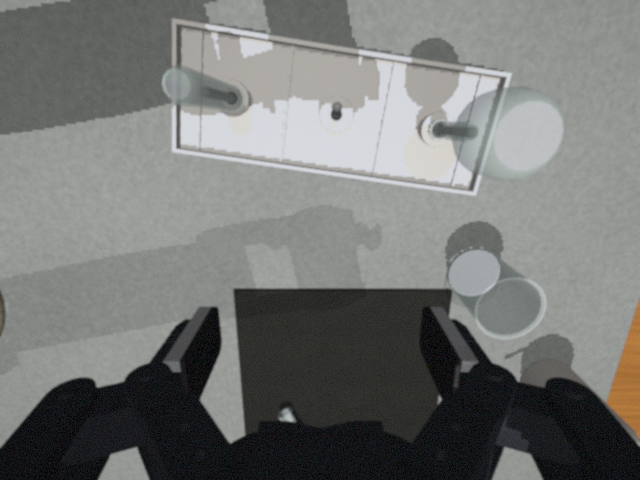

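Wrist view: the free peg is the middle one, with its collar around (336,116) and its dark tip near (337,105). The tube hangs at left (235,97) and the flask at right (435,128). I'll take a closer second view before measuring.

Emit:
{"name": "servo_tool", "arguments": {"increments": [[0,0,-0.7,0,0,0,85],[0,0,-0.7,0,0,0,85],[0,0,-0.1,0,0,0,85],[0,0,0,0,0,0,85],[0,0,0,0,0,0,85]]}}

```text
time_s: 1.45
ee_pos: [0.5255, 0.1398, 0.2398]
eef_rot: [3.139, -0.0, 1.57]
contact_force: [-0.7, 0.0, 0.3]
width: 0.0853
grasp_force: 0.0
```

```bash
python3 - <<'E'
from h import *
grab('wrist','w2.png')
uv0=[]
for f in('w1','w2','d0'):
    im,d,W,K,D=load(f);c=proj([[.536,.237,.03],[.536,.237,.12]],W,K,D);print(f,c.round(1).tolist())
ims=[]
for f in('w1','w2'):
    im,d,W,K,D=load(f);u,v=proj([[.536,.237,.06]],W,K,D)[0].astype(int);u=max(u,40);v=max(v,40)
    print(u,v);ims.append(cv2.resize(im[v-40:v+40,u-40:u+40],(400,400),interpolation=cv2.INTER_NEAREST))
cv2.imwrite('pics/c.png',np.hstack(ims))
# point clouds
for f in('w1','w2','d0'):
    im,d,W,K,D=load(f);vv,uu=np.nonzero(d>0);o,r=ray(np.c_[uu,vv],W,K,D);P=o+r*d[vv,uu][:,None]
    k=(np.hypot(P[:,0]-.536,P[:,1]-.237)<.03)
    top=P[k&(P[:,2]>.1)];col=P[k&(abs(P[:,2]-.03)<.004)]
    print(f,'tip',len(top),top.mean(0) if len(top) else 0,top[:,2].max() if len(top) else 0,'col',len(col),[cv2.minEnclosingCircle(col[:,:2].astype(np.float32))] if len(col) else 0,col.mean(0) if len(col) else 0)
    for z in(.05,.07,.09,.11):
        q=P[k&(abs(P[:,2]-z)<.008)];print(z,len(q),q.mean(0).round(4) if len(q) else 0)
E
```

```text
w1 [[329.7, 105.9], [332.7, 101.6]]
w2 [[330.5, 101.8], [334.7, 94.9]]
d0 [[284.8, 386.0], [283.2, 353.2]]
330 104
331 99
w1 tip 97 [0.53954905 0.23291748 0.11799741] 0.12229734992182234 col 858 [((0.5426442623138428, 0.22884953022003174), 0.018254166468977928)] [0.54268499 0.2283916  0.03107409]
0.05 6 [0.5405 0.2265 0.0512]
0.07 7 [0.5411 0.2273 0.0685]
0.09 10 [0.54   0.2285 0.0903]
0.11 27 [0.5398 0.2313 0.1135]
w2 tip 145 [0.53929391 0.23295169 0.11748226] 0.12257956991717439 col 1150 [((0.5428102612495422, 0.22884789109230042), 0.01823006197810173)] [0.54252908 0.2281008  0.03103052]
0.05 11 [0.5412 0.2265 0.0492]
0.07 14 [0.5403 0.228  0.0699]
0.09 21 [0.5398 0.2288 0.0895]
0.11 35 [0.5388 0.2316 0.1137]
d0 tip 40 [0.53803212 0.23572874 0.11237095] 0.12053184834131114 col 220 [((0.5421801209449768, 0.22944779694080353), 0.01917922869324684)] [0.5414783  0.2316687  0.03101745]
0.05 23 [0.5401 0.2325 0.0484]
0.07 25 [0.5393 0.2334 0.0697]
0.09 25 [0.5389 0.2344 0.0896]
0.11 27 [0.5377 0.2361 0.1111]
```

View pics/c.png

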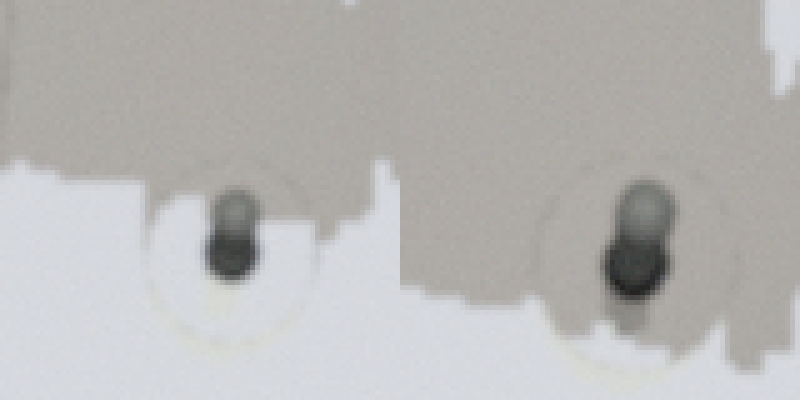

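Depth is reliable here: the collar is at about (0.5425, 0.229, 0.031) with radius 18 mm, as expected. The tip is at about (0.539, 0.2337, 0.12), so the lean is about 5.8 mm toward (-x,+y), which is plausible. Next I'll go over the flask, yawing on the way.

Emit:
{"name": "servo_tool", "arguments": {"increments": [[0,-1,0.4,0,0,0,85],[0,-1,0.4,0,0,0,85],[0,-1,0.4,0,0,0.1,85],[0,-1,0,0,0,0.1,85],[0,-1,0,0,0,0.1,85]]}}

```text
time_s: 2.12
ee_pos: [0.5251, -0.0613, 0.2876]
eef_rot: [3.14, 0.001, 1.874]
contact_force: [-0.1, 0.5, -0.2]
width: 0.0849
grasp_force: 0.0
```

Emit:
{"name": "servo_tool", "arguments": {"increments": [[-0.2,-1,0,0,0,0.1,85],[-0.2,-1,0,0,0,0,85],[-0.2,-1,0,0,0,0,85],[0,-0.5,0,0,0,0,85],[0,0,0,0,0,0,85]]}}

```text
time_s: 2.75
ee_pos: [0.5011, -0.2006, 0.2865]
eef_rot: [3.141, 0.0, 1.969]
contact_force: [-0.8, -0.1, -0.4]
width: 0.0848
grasp_force: 0.0
```

```bash
python3 - <<'E'
from h import *
im,d,W,K,D=grab('wrist','w3.png')
o=telemetry.get_obs();print(o['ee_pos'],o['eef_rot'],o['qpos'].round(3))
vv,uu=np.nonzero(d>0);c,r=ray(np.c_[uu,vv],W,K,D);P=c+r*d[vv,uu][:,None]
k=(P[:,2]>.007)&(P[:,2]<.085)&(P[:,0]>.42)&(P[:,0]<.6)&(P[:,1]>-.37)&(P[:,1]<-.14)
Q=P[k];print(len(Q),Q.min(0),Q.max(0))
u=np.linalg.svd(Q[:,:2]-Q[:,:2].mean(0),full_matrices=False)[2][0];u*=np.sign(u[1]);s=(Q[:,:2])@u;n=np.array([-u[1],u[0]]);t=Q[:,:2]@n
print('axis',u,np.degrees(np.arctan2(-u[0],u[1])),'len',np.ptp(s))
for a in np.arange(s.min(),s.max(),.01):
    m=(s>=a)&(s<a+.01)
    if m.sum()>3:
        tm=(t[m].max()+t[m].min())/2;X=u*(a+.005)+n*tm
        print(round(a-s.min(),3),m.sum(),X.round(4),'w',np.ptp(t[m]).round(4),'ztop',np.percentile(Q[m,2],97).round(4))
E
```

```text
[ 0.50130896 -0.19964277  0.28651996] [ 3.14101776e+00 -1.78105813e-04  1.97056045e+00] [-4.480e-01  8.800e-02  1.292e+00  1.000e-03  1.762e+00 -8.470e-01]
4214 [ 0.42018401 -0.36543426  0.00700141] [ 0.59982846 -0.1401228   0.06832689]
axis [-0.44029213  0.89785458] 26.12252165934829 len 0.2706120090553448
0.05 158 [ 0.5449 -0.3267] w 0.1003 ztop 0.0651
0.06 324 [ 0.5178 -0.3289] w 0.1466 ztop 0.0671
0.07 414 [ 0.5421 -0.3058] w 0.1109 ztop 0.0677
0.08 426 [ 0.5126 -0.3091] w 0.1019 ztop 0.0665
0.09 490 [ 0.5198 -0.2945] w 0.1793 ztop 0.065
0.1 517 [ 0.5083 -0.289 ] w 0.1878 ztop 0.0612
0.11 401 [ 0.5099 -0.2771] w 0.1944 ztop 0.0543
0.12 195 [ 0.5324 -0.2549] w 0.1052 ztop 0.0435
0.13 134 [ 0.4973 -0.261 ] w 0.1452 ztop 0.038
0.14 136 [ 0.5347 -0.2315] w 0.0811 ztop 0.0357
0.15 134 [ 0.5046 -0.2351] w 0.1814 ztop 0.0343
0.16 144 [ 0.5115 -0.2206] w 0.1775 ztop 0.033
0.17 139 [ 0.5342 -0.1983] w 0.1166 ztop 0.0313
0.18 146 [ 0.5139 -0.1971] w 0.189 ztop 0.0297
0.19 148 [ 0.5282 -0.179 ] w 0.1582 ztop 0.0281
0.2 153 [ 0.5152 -0.1742] w 0.1723 ztop 0.0268
0.21 128 [ 0.4991 -0.171 ] w 0.1139 ztop 0.0276
0.22 6 [ 0.4942 -0.1623] w 0.0497 ztop 0.0078
0.23 4 [ 0.4654 -0.1652] w 0.0419 ztop 0.0075
0.24 5 [ 0.4512 -0.161 ] w 0.0581 ztop 0.0072
0.25 7 [ 0.4361 -0.1573] w 0.0323 ztop 0.0072
```

View pics/w3.png

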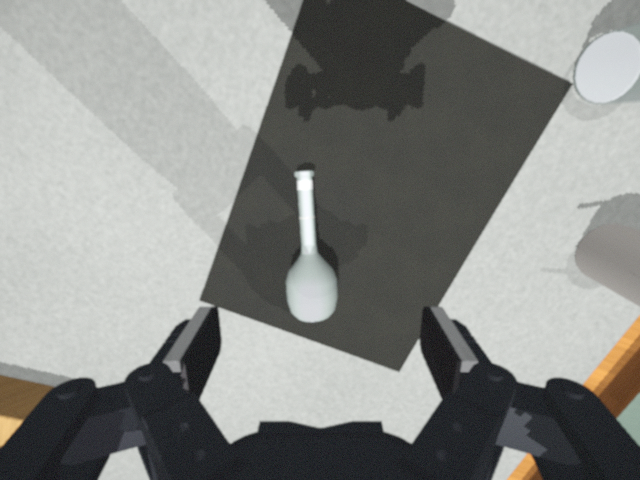

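Wrist view: the flask is entirely visible, mouth (304,173), body (311,292), nearly aligned with the tool. I'll refine it with a cleaner mask.

```bash
python3 - <<'E'
from h import *
im,d,W,K,D=load('w3')
vv,uu=np.nonzero(d>0);c,r=ray(np.c_[uu,vv],W,K,D);P=c+r*d[vv,uu][:,None]
m=np.zeros(d.shape,np.uint8);m[vv,uu]=(P[:,2]>.013)&(P[:,2]<.08);m[330:]=0
k,l,st,ce=cv2.connectedComponentsWithStats(m);i=l[290,311];print(st[i])
Q=P[l[vv,uu]==i]
def slices(u,pr):
    n=np.array([-u[1],u[0]]);s=Q[:,:2]@u;t=Q[:,:2]@n;out=[]
    for a in np.arange(s.min(),s.max(),.01):
        q=(s>=a)&(s<a+.01)
        if q.sum()>20:
            X=u*(a+.005)+n*(t[q].max()+t[q].min())/2;out.append(X)
            if pr:print(round(a-s.min(),3),q.sum(),X.round(4),'w',np.ptp(t[q]).round(4),'ztop',np.percentile(Q[q,2],98).round(4))
    return np.array(out),s
u=np.array([-.4,.9165])
for it in range(4):
    X,s=slices(u,it==3);v=np.linalg.svd(X-X.mean(0))[2][0];v*=np.sign(v[1]);u0=u;u=v
c0=X.mean(0);print('u',u,'yaw',np.arctan2(-u[0],u[1]),'end mouth',c0+u*(s.max()-c0@u),'base',c0+u*(s.min()-c0@u),np.ptp(s))
E
```

```text
[ 286  171   52  151 4088]
0.0 174 [ 0.5456 -0.3255] w 0.0519 ztop 0.0657
0.01 323 [ 0.5418 -0.3162] w 0.0565 ztop 0.0672
0.02 419 [ 0.5363 -0.3078] w 0.0601 ztop 0.0679
0.03 425 [ 0.5316 -0.2989] w 0.0588 ztop 0.0668
0.04 495 [ 0.5275 -0.2898] w 0.0589 ztop 0.065
0.05 517 [ 0.5232 -0.2808] w 0.0527 ztop 0.0611
0.06 370 [ 0.5184 -0.272 ] w 0.0382 ztop 0.0538
0.07 178 [ 0.5139 -0.2631] w 0.0232 ztop 0.0429
0.08 130 [ 0.5101 -0.2538] w 0.0163 ztop 0.038
0.09 130 [ 0.5054 -0.245 ] w 0.0167 ztop 0.0356
0.1 129 [ 0.501 -0.236] w 0.0168 ztop 0.0344
0.11 137 [ 0.4968 -0.2269] w 0.0166 ztop 0.0331
0.12 132 [ 0.492  -0.2181] w 0.0163 ztop 0.0314
0.13 137 [ 0.4877 -0.2091] w 0.0171 ztop 0.0297
0.14 137 [ 0.4833 -0.2001] w 0.0164 ztop 0.0281
0.15 144 [ 0.4789 -0.1911] w 0.0174 ztop 0.0268
0.16 111 [ 0.4746 -0.1821] w 0.0203 ztop 0.0278
u [-0.44342593  0.89631102] yaw 0.4594173315015595 end mouth [ 0.47357882 -0.18052732] base [ 0.54757333 -0.33009478] 0.16687004480815038
```

```bash
cat > kin.py <<'E'
from h import *
yw=np.arctan2(.4434,.8963)
def Rg(th):  # grasp orientation: down, yaw so tool x along mouth dir, tilted th toward mouth
    u=np.array([-np.sin(yw),np.cos(yw),0]);n=np.cross([0,0,1],u) # closing axis dir
    return R.from_rotvec(-n*th)*R.from_euler('xyz',[np.pi,0,yw+np.pi/2]),n
def Rf(th,az): # final, tool horizontal azimuth az
    g,n=Rg(th)
    r=R.from_rotvec(n*-(np.pi/2-np.radians(8.6)))
    f=np.array([-np.sin(yw)*np.cos(.15),np.cos(yw)*np.cos(.15),-np.sin(.15)])
    if r.apply(f)[2]>-.99: r=r.inv()
    q=r*g;z=q.as_matrix()[:,2]
    return R.from_euler('z',az-np.arctan2(z[1],z[0]))*q
C=(R.from_euler('y',np.pi).inv()*R.from_euler('z',np.pi/2)*R.from_euler('x',np.pi))
def wrist(q1,q23,Rt,s4):
    M=(R.from_euler('y',q23).inv()*R.from_euler('z',q1).inv()*Rt*C.inv())
    a=M.as_euler('ZYZ')
    out=[]
    for q4,q5,q6 in((a[0],a[1],a[2]),(a[0]+np.pi,-a[1],a[2]+np.pi)):
        if q5<0: continue
        w=lambda x:(x+np.pi)%(2*np.pi)-np.pi
        out.append((round(w(q4)*s4,2),round(q5,2),round(w(q6),2)))
    return out
E
python3 - <<'E'
from kin import *
g,n=Rg(.436);print('n',n,'toolz',g.as_matrix()[:,2],g.as_euler('xyz'))
print(wrist(-.448,1.38,R.from_euler('xyz',[3.141,0,1.9706]),1))
for s in(1,-1):
    print(s,'grasp',wrist(-.5,1.6,g,s))
    for az,q1 in((81,.05),(-99,.55)):
        for q23 in(1.3,1.6):print(az,wrist(q1,q23,Rf(.436,np.radians(az)),s),Rf(.436,np.radians(az)).as_matrix()[:,2].round(2))
E
```

```text
n [-0.89631916 -0.44340948  0.        ] toolz [-0.18725939  0.37853087 -0.90644818] [ 3.14159265 -0.436       2.0301953 ]
[(np.float64(0.0), np.float64(1.76), np.float64(-0.85))]
1 grasp [(np.float64(0.26), np.float64(1.9), np.float64(-0.92))]
81 [(np.float64(0.95), np.float64(1.55), np.float64(-2.8))] [ 0.13  0.82 -0.55]
81 [(np.float64(0.98), np.float64(1.38), np.float64(-3.05))] [ 0.13  0.82 -0.55]
-99 [(np.float64(-1.02), np.float64(2.3), np.float64(0.17))] [-0.13 -0.82 -0.55]
-99 [(np.float64(-0.84), np.float64(2.12), np.float64(0.47))] [-0.13 -0.82 -0.55]
-1 grasp [(np.float64(-0.26), np.float64(1.9), np.float64(-0.92))]
81 [(np.float64(-0.95), np.float64(1.55), np.float64(-2.8))] [ 0.13  0.82 -0.55]
81 [(np.float64(-0.98), np.float64(1.38), np.float64(-3.05))] [ 0.13  0.82 -0.55]
-99 [(np.float64(1.02), np.float64(2.3), np.float64(0.17))] [-0.13 -0.82 -0.55]
-99 [(np.float64(0.84), np.float64(2.12), np.float64(0.47))] [-0.13 -0.82 -0.55]
```

Emit:
{"name": "servo_tool", "arguments": {"increments": [[0,0,0,0,0,0.06,85],[0,0,0,0.13,0.064,0,85],[0,0,0,0.13,0.064,0,85],[0,0,0,0.13,0.064,0,85],[0,0,0,0,0,0,85]]}}

```text
time_s: 3.42
ee_pos: [0.5016, -0.1998, 0.2844]
eef_rot: [-3.141, -0.437, 2.03]
contact_force: [0.9, -0.4, -0.6]
width: 0.0849
grasp_force: 0.0
```

```bash
python3 - <<'E'
from kin import *
o=telemetry.get_obs();print(o['ee_pos'],o['eef_rot'],o['qpos'].round(3))
q=o['qpos'];print(T_obs(o)[:3,2],wrist(q[0],q[1]+q[2],R.from_euler('xyz',o['eef_rot']),1))
for th in(.436,.6):
  for az in(81,100):
    for q1 in (0,.15): print(th,az,q1,wrist(q1,1.45,Rf(th,np.radians(az)),1))
  for az in(-99,-115,-80): print(th,az,wrist(.55,1.6,Rf(th,np.radians(az)),1))
E
```

```text
[ 0.50157519 -0.19979353  0.2843846 ] [-3.1406179  -0.43674896  2.03027495] [-0.556  0.342  1.053  0.262  2.11  -0.922]
[-0.18846412  0.37869187 -0.9061312 ] [(np.float64(0.26), np.float64(2.11), np.float64(-0.92))]
0.436 81 0 [(np.float64(0.97), np.float64(1.51), np.float64(-2.95))]
0.436 81 0.15 [(np.float64(0.94), np.float64(1.39), np.float64(-2.87))]
0.436 100 0 [(np.float64(1.0), np.float64(1.78), np.float64(-3.14))]
0.436 100 0.15 [(np.float64(0.99), np.float64(1.66), np.float64(-3.05))]
0.436 -99 [(np.float64(-0.84), np.float64(2.12), np.float64(0.47))]
0.436 -115 [(np.float64(-0.68), np.float64(2.32), np.float64(0.72))]
0.436 -80 [(np.float64(-0.94), np.float64(1.86), np.float64(0.24))]
0.6 81 0 [(np.float64(0.81), np.float64(1.54), np.float64(-2.95))]
0.6 81 0.15 [(np.float64(0.78), np.float64(1.43), np.float64(-2.84))]
0.6 100 0 [(np.float64(0.83), np.float64(1.78), np.float64(3.11))]
0.6 100 0.15 [(np.float64(0.83), np.float64(1.67), np.float64(-3.07))]
0.6 -99 [(np.float64(-0.67), np.float64(2.04), np.float64(0.55))]
0.6 -115 [(np.float64(-0.52), np.float64(2.2), np.float64(0.82))]
0.6 -80 [(np.float64(-0.78), np.float64(1.82), np.float64(0.28))]
```

The kinematic model matches (j4 positive points the tool to +y). The best final pose points the tool at +y, with the grasp turned half a turn so j6 stays in range. Going to the pregrasp while rolling half a turn.

Emit:
{"name": "servo_tool", "arguments": {"increments": [[0.09,-0.246,-0.232,-0.0347,0.0698,-0.1676,85],[0.09,-0.246,-0.232,-0.0347,0.0698,-0.1676,85],[0.09,-0.246,-0.232,-0.0347,0.0698,-0.1676,85],[0.09,-0.246,-0.232,-0.0347,0.0698,-0.1676,85],[0.09,-0.246,-0.232,-0.0347,0.0698,-0.1676,85]]}}

```text
time_s: 4.05
ee_pos: [0.5197, -0.2481, 0.2407]
eef_rot: [-2.79, -0.252, 1.058]
contact_force: [0.4, -0.2, -0.0]
width: 0.0852
grasp_force: 0.0
```

Emit:
{"name": "servo_tool", "arguments": {"increments": [[0.09,-0.246,-0.232,-0.0347,0.0698,-0.1676,85],[0.09,-0.246,-0.232,-0.0347,0.0698,-0.1676,85],[0.09,-0.246,-0.232,-0.0347,0.0698,-0.1676,85],[0.09,-0.246,-0.232,-0.0347,0.0698,-0.1676,85],[0.09,-0.246,-0.232,-0.0347,0.0698,-0.1676,85]]}}

```text
time_s: 4.68
ee_pos: [0.538, -0.2973, 0.1944]
eef_rot: [-2.728, 0.118, 0.204]
contact_force: [0.2, -0.9, -0.7]
width: 0.0853
grasp_force: 0.0
```

Emit:
{"name": "servo_tool", "arguments": {"increments": [[0.09,-0.246,-0.232,-0.0347,0.0698,-0.1676,85],[0.09,-0.246,-0.232,-0.0347,0.0698,-0.1676,85],[0.09,-0.246,-0.232,-0.0347,0.0698,-0.1676,85],[0.09,-0.246,-0.232,-0.0347,0.0698,-0.1676,85],[0.09,-0.246,-0.232,-0.0347,0.0698,-0.1676,85]]}}

```text
time_s: 5.3
ee_pos: [0.5562, -0.3466, 0.1481]
eef_rot: [-2.982, 0.402, -0.712]
contact_force: [-0.5, 0.7, 0.2]
width: 0.0852
grasp_force: 0.0
```

Emit:
{"name": "servo_tool", "arguments": {"increments": [[0,0,0,-0.0347,0.0698,-0.1676,85],[0,0,0,-0.0347,0.0698,-0.1676,85],[0,0,0,0,0,0,85],[0,0,0,0,0,0,85],[0,0,0,0,0,0,85]]}}

```text
time_s: 5.92
ee_pos: [0.5552, -0.3473, 0.1474]
eef_rot: [3.14, 0.435, -1.109]
contact_force: [0.3, 0.1, -0.3]
width: 0.0848
grasp_force: 0.0
```

```bash
cat > corr.py <<'E'
from kin import *
G=Rg(.436)[0]*R.from_euler('z',np.pi)
def corr(p,Rt):
    o=telemetry.get_obs();d=(np.array(p)-o['ee_pos'])/.04
    rv=(Rt*R.from_euler('xyz',o['eef_rot']).inv()).as_rotvec()
    print('t',o['time_s'],'pos',o['ee_pos'].round(4),'shift units',d.round(3),'rotvec',rv.round(4),'q',o['qpos'].round(2),'F',o['contact_force'].round(1),'w',o['width'],'g',o['grasp_force'])
E
python3 -c "
from corr import *
corr([.5335,-.302,.036],G)"
```

```text
t 5.925 pos [ 0.5552 -0.3473  0.1474] shift units [-0.543  1.132 -2.785] rotvec [ 0.0015 -0.0008 -0.0035] q [-0.68  0.78  0.72  0.19  2.03  2.05] F [ 0.3  0.1 -0.3] w 0.08477264454869336 g 0.0
```

Emit:
{"name": "servo_tool", "arguments": {"increments": [[-0.135,0.283,-0.69,0,0,0,85],[-0.135,0.283,-0.69,0,0,0,85],[-0.135,0.283,-0.69,0,0,0,85],[-0.135,0.283,-0.69,0,0,0,85],[0,0,0,0,0,0,85]]}}

```text
time_s: 6.55
ee_pos: [0.5322, -0.3009, 0.0345]
eef_rot: [3.137, 0.44, -1.111]
contact_force: [-0.1, -0.0, 0.4]
width: 0.0852
grasp_force: 0.0
```

Emit:
{"name": "servo_tool", "arguments": {"increments": [[0,0,0,0,0,0,55],[0,0,0,0,0,0,50],[0,0,0,0,0,0,50],[0,0,0,0,0,0,50],[0,0,0,0,0,0,50]], "newtons": 22}}

```text
time_s: 7.18
ee_pos: [0.5342, -0.3033, 0.0385]
eef_rot: [3.141, 0.433, -1.111]
contact_force: [0.6, -1.9, 5.3]
width: 0.0592
grasp_force: 23.9
```

```bash
python3 -c "
from corr import *
corr([.5335,-.302,.036],G)
a=grab('scene');b=grab('side')
cv2.imwrite('pics/g.png',np.hstack([cv2.resize(a[0][160:320,120:320],(400,320)),cv2.resize(b[0][140:300,300:500],(400,320))]))"
```

```text
t 7.175 pos [ 0.5342 -0.3033  0.0385] shift units [-0.017  0.032 -0.063] rotvec [ 0.0032  0.0008 -0.0008] q [-0.66  0.74  1.01  0.19  1.78  2.03] F [ 0.6 -1.9  5.3] w 0.05917975161258059 g 23.919491838896647
```

View pics/g.png

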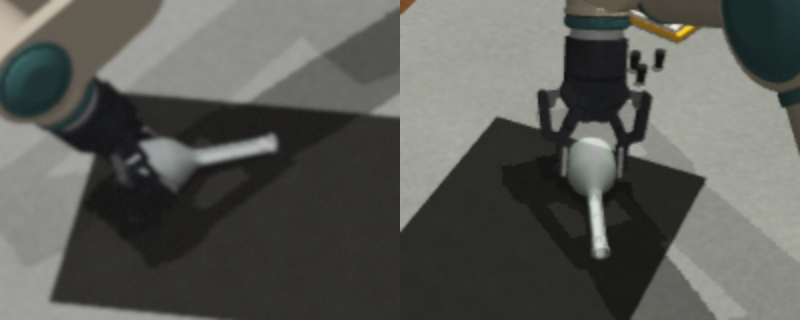

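Held at 59.2 mm, which matches the 60 mm body. Side and scene views show the body between the pads and the neck pointing away. Lift, then yaw while travelling.

Emit:
{"name": "servo_tool", "arguments": {"increments": [[0,0,0.5,0,0,0,50],[0,0,0.8,0,0,0,50],[0,0,0.9,0,0,0,50],[0,0,0.9,0,0,0,50],[0,0.3,0.5,0,0,0.1,50]]}}

```text
time_s: 7.9
ee_pos: [0.5333, -0.2913, 0.1843]
eef_rot: [3.141, 0.432, -1.01]
contact_force: [1.0, 0.8, -0.3]
width: 0.0593
grasp_force: 24.1
```

Emit:
{"name": "servo_tool", "arguments": {"increments": [[0,0.55,0.3,0,0,0.18,50],[0,0.55,0.3,0,0,0.18,50],[0,0.55,0.3,0,0,0.18,50],[0,0.55,0.3,0,0,0.18,50],[0,0.55,0.3,0,0,0.18,50]]}}

```text
time_s: 8.52
ee_pos: [0.5334, -0.1795, 0.2421]
eef_rot: [3.139, 0.435, -0.106]
contact_force: [-0.4, 0.5, 0.3]
width: 0.0592
grasp_force: 24.1
```

Emit:
{"name": "servo_tool", "arguments": {"increments": [[0,0.55,0.3,0,0,0.18,50],[0,0.55,0.3,0,0,0.18,50],[0,0.55,0.3,0,0,0.18,50],[0,0.55,0.3,0,0,0.18,50],[0,0.55,0.3,0,0,0.18,50]]}}

```text
time_s: 9.15
ee_pos: [0.5332, -0.0693, 0.3021]
eef_rot: [3.139, 0.435, 0.794]
contact_force: [0.5, 1.2, -1.4]
width: 0.0593
grasp_force: 24.1
```

Emit:
{"name": "servo_tool", "arguments": {"increments": [[0,0.55,0.2,0,0,0.18,50],[0,0.55,0,0,0,0.18,50],[0,0.55,0,0,0,0.18,50],[0,0.3,0,0,0,0.09,50],[0,0,0,0,0,0,50]]}}

```text
time_s: 9.78
ee_pos: [0.5329, 0.0085, 0.3099]
eef_rot: [3.138, 0.435, 1.418]
contact_force: [-0.4, -0.4, -1.2]
width: 0.0594
grasp_force: 24.1
```

```bash
python3 -c "
from corr import *
corr([.5425,0,.31],R.from_euler('z',np.radians(145.3))*G)
q=telemetry.get_obs()['qpos']
F=R.from_rotvec(np.array([.988,-.156,0])*1.4207)*R.from_euler('z',np.radians(145.3))*G
print(F.as_matrix()[:,2], wrist(.1,1.3,F,1))"
```

```text
t 9.775 pos [0.5329 0.0085 0.3099] shift units [ 0.24  -0.213  0.002] rotvec [-0.0003  0.0036  0.0045] q [ 0.15  0.15  1.23 -0.44  1.87  0.19] F [-0.4 -0.4 -1.2] w 0.05940699146993216 g 24.056649750564247
[ 0.13428974  0.82241789 -0.55280655] [(np.float64(0.94), np.float64(1.51), np.float64(0.36))]
```

Emit:
{"name": "servo_tool", "arguments": {"increments": [[0.02,0.4,0,0.1755,-0.0277,0,50],[0.02,0.6,0,0.1755,-0.0277,0,50],[0.02,0.6,0,0.1755,-0.0277,0,50],[0.02,0.6,0,0.1755,-0.0277,0,50],[0.02,0.6,0,0.1755,-0.0277,0,50]]}}

```text
time_s: 10.4
ee_pos: [0.5377, 0.1194, 0.31]
eef_rot: [3.135, -0.458, 1.416]
contact_force: [-0.6, -0.4, -1.3]
width: 0.0594
grasp_force: 24.0
```

Emit:
{"name": "servo_tool", "arguments": {"increments": [[0.02,0.6,0,0.1755,-0.0277,0,50],[0.02,0.6,0,0.1755,-0.0277,0,50],[0,0.6,0,0.1755,-0.0277,0,50],[0,0.6,0,0,0,0,50],[0,0.3,0,0,0,0,50]]}}

```text
time_s: 11.02
ee_pos: [0.5391, 0.2276, 0.3089]
eef_rot: [3.133, -0.985, 1.419]
contact_force: [-0.7, 0.4, -0.5]
width: 0.0593
grasp_force: 24.1
```

Emit:
{"name": "servo_tool", "arguments": {"increments": [[0,0,0,0,0,0,50],[0,0,0,0,0,0,50],[0,0,0,0,0,0,50],[0,0,0,0,0,0,50],[0,0,0,0,0,0,50]]}}

```text
time_s: 11.65
ee_pos: [0.5391, 0.2275, 0.3087]
eef_rot: [3.131, -0.985, 1.421]
contact_force: [0.8, -0.3, -0.3]
width: 0.0593
grasp_force: 24.1
```

```bash
cat >> corr.py <<'E'
F=R.from_rotvec(np.array([.988,-.156,0])*1.4207)*R.from_euler('z',np.radians(145.3))*G
def look(f,names=('side','scene'),zs=None):
    for n in names:
        im,d,W,K,D=grab(n,f+n+'.png')
        vv,uu=np.nonzero(d>0);c,r=ray(np.c_[uu,vv],W,K,D);P=c+r*d[vv,uu][:,None]
        k=(np.hypot(P[:,0]-.54,P[:,1]-.231)<.055)&(P[:,2]>.028)
        Q=P[k];C=W[:3,3]
        for z in np.arange(.03,.30,.01):
            q=Q[abs(Q[:,2]-z)<.005]
            if len(q)<4:continue
            v=q[:,:2].mean(0)-C[:2];v/=np.linalg.norm(v);nn=np.array([-v[1],v[0]]);t=q[:,:2]@nn
            # near surface along view and lateral mid
            near=np.percentile(q[:,:2]@v,5);w=np.ptp(t);mid=nn*(t.max()+t.min())/2+v*(near+w/2)
            print(n,z.round(3),len(q),'mid',mid.round(4),'w',w.round(4))
E
python3 -c "
from corr import *
corr([.539,.2337,.31],F)
look('a')"
```

```text
t 11.65 pos [0.5391 0.2275 0.3087] shift units [-0.002  0.155  0.032] rotvec [-0.001  -0.0044  0.0032] q [-0.05  0.02  1.55  0.98  1.48  0.06] F [ 0.8 -0.3 -0.3] w 0.05933312873337481 g 24.0738854825031
side 0.03 232 mid [0.5433 0.2288] w 0.0347
side 0.04 19 mid [0.5375 0.2266] w 0.0176
side 0.05 13 mid [0.5404 0.2328] w 0.0055
side 0.06 13 mid [0.5403 0.2325] w 0.0055
side 0.07 13 mid [0.5396 0.233 ] w 0.0055
side 0.08 17 mid [0.5401 0.233 ] w 0.0072
side 0.09 17 mid [0.54   0.2328] w 0.007
side 0.1 14 mid [0.539  0.2338] w 0.0071
side 0.11 18 mid [0.5385 0.2341] w 0.0071
side 0.12 17 mid [0.5384 0.2353] w 0.0054
side 0.17 20 mid [0.5414 0.2315] w 0.0197
side 0.18 66 mid [0.5409 0.232 ] w 0.02
side 0.19 50 mid [0.5407 0.2316] w 0.0167
side 0.2 41 mid [0.5405 0.2314] w 0.0164
side 0.21 45 mid [0.5408 0.2316] w 0.0148
side 0.22 40 mid [0.5397 0.2327] w 0.0145
side 0.23 49 mid [0.5408 0.2318] w 0.016
side 0.24 51 mid [0.5401 0.2322] w 0.016
side 0.25 49 mid [0.5398 0.232 ] w 0.0159
side 0.26 41 mid [0.5405 0.2316] w 0.017
side 0.27 12 mid [0.5378 0.2386] w 0.0167
side 0.28 19 mid [0.5369 0.2351] w 0.0393
side 0.29 88 mid [0.5409 0.2367] w 0.0475
scene 0.08 9 mid [0.5411 0.2321] w 0.0081
scene 0.09 14 mid [0.5411 0.2327] w 0.0075
scene 0.1 9 mid [0.5405 0.2337] w 0.0066
scene 0.11 13 mid [0.5402 0.2336] w 0.0074
scene 0.12 12 mid [0.5407 0.2338] w 0.0056
scene 0.17 18 mid [0.5416 0.2309] w 0.0188
scene 0.18 42 mid [0.5402 0.2314] w 0.0212
scene 0.19 29 mid [0.5412 0.2314] w 0.017
scene 0.2 26 mid [0.5421 0.2311] w 0.0161
scene 0.21 31 mid [0.5412 0.2314] w 0.0165
scene 0.22 29 mid [0.5412 0.2315] w 0.0169
scene 0.23 28 mid [0.5417 0.2315] w 0.0161
scene 0.24 32 mid [0.5403 0.2316] w 0.0169
scene 0.25 30 mid [0.5403 0.2317] w 0.0163
scene 0.26 18 mid [0.5422 0.2312] w 0.0154
scene 0.29 11 mid [0.561  0.2424] w 0.0124
```

View pics/aside.png

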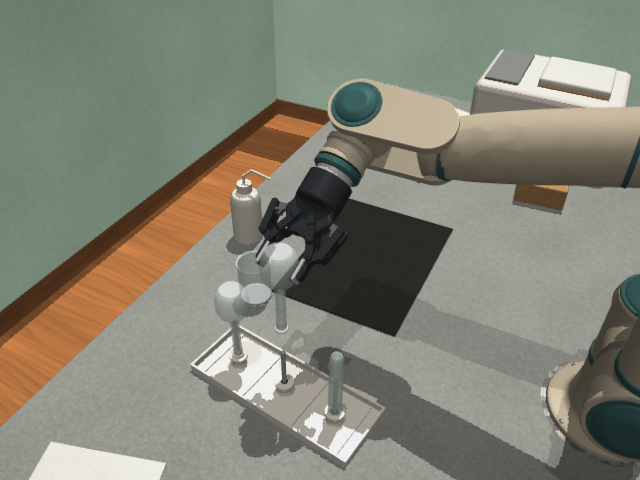

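Side view: the flask hangs vertically above the free peg, lip at (281,329) and peg tip (283,352). Clouds put the mouth at about (0.541,0.2317,0.17), and in the same cameras the tip is at about (0.5393,0.2342). I'll shift by (-1.8,+2.5) mm and come down close to the tip.

Emit:
{"name": "servo_tool", "arguments": {"increments": [[-0.045,0.063,0,0,0,0,50],[0,0,-0.4,0,0,0,50],[0,0,-0.4,0,0,0,50],[0,0,-0.2,0,0,0,50],[0,0,0,0,0,0,50]]}}

```text
time_s: 12.38
ee_pos: [0.537, 0.2302, 0.2675]
eef_rot: [3.135, -0.985, 1.418]
contact_force: [0.2, -0.8, -0.6]
width: 0.0594
grasp_force: 24.1
```

```bash
python3 -c "
from corr import *
corr([.539,.2337,.169],F)
look('b')" | grep -v 'e 0.0[3-8]'
python3 - <<'E'
from h import *
c=[]
cc=[]
for f in('bside','bscene'):
    im,d,W,K,D=load(f);u,v=proj([[.54,.233,.125]],W,K,D)[0].astype(int);cc.append((u,v));c.append(cv2.resize(im[v-25:v+25,u-25:u+25],(400,400),interpolation=cv2.INTER_CUBIC))
print(cc);cv2.imwrite('pics/b.png',np.hstack(c))
E
```

```text
t 12.375 pos [0.537  0.2302 0.2675] shift units [ 0.05   0.087 -2.463] rotvec [-0.0012 -0.0065  0.0029] q [-0.04  0.04  1.61  0.99  1.43 -0.01] F [ 0.2 -0.8 -0.6] w 0.05935321931821285 g 24.066956019960344
side 0.09 20 mid [0.5398 0.2331] w 0.0072
side 0.1 15 mid [0.5387 0.2342] w 0.0071
side 0.11 19 mid [0.5384 0.2342] w 0.007
side 0.12 7 mid [0.5379 0.2361] w 0.0051
side 0.13 37 mid [0.5391 0.2347] w 0.0203
side 0.14 49 mid [0.5395 0.2338] w 0.0204
side 0.15 47 mid [0.5387 0.2344] w 0.0168
side 0.16 41 mid [0.5385 0.2341] w 0.0167
side 0.17 43 mid [0.5382 0.2341] w 0.0165
side 0.18 38 mid [0.5381 0.2352] w 0.0148
side 0.19 45 mid [0.5378 0.235 ] w 0.0149
side 0.2 46 mid [0.5384 0.2345] w 0.0162
side 0.21 45 mid [0.5383 0.2344] w 0.0162
side 0.22 31 mid [0.5373 0.2355] w 0.0159
side 0.23 11 mid [0.5326 0.2413] w 0.0142
side 0.24 14 mid [0.5386 0.2383] w 0.0432
side 0.25 81 mid [0.5348 0.2352] w 0.0518
side 0.26 168 mid [0.5383 0.2274] w 0.0712
side 0.27 280 mid [0.5383 0.2204] w 0.0843
side 0.28 464 mid [0.5349 0.2167] w 0.084
side 0.29 542 mid [0.5336 0.2149] w 0.0805
scene 0.09 13
[... 161 characters left out ...]
e 0.13 19 mid [0.539 0.234] w 0.0212
scene 0.14 35 mid [0.5392 0.2339] w 0.0201
scene 0.15 29 mid [0.5402 0.2338] w 0.0167
scene 0.16 23 mid [0.5381 0.234 ] w 0.0165
scene 0.17 28 mid [0.5397 0.234 ] w 0.0163
scene 0.18 26 mid [0.5385 0.234 ] w 0.0162
scene 0.19 25 mid [0.5403 0.2338] w 0.0148
scene 0.2 29 mid [0.5393 0.2341] w 0.0169
scene 0.21 27 mid [0.5393 0.2339] w 0.016
scene 0.22 12 mid [0.5407 0.2335] w 0.014
scene 0.25 9 mid [0.56   0.2473] w 0.0127
scene 0.26 40 mid [0.5636 0.2393] w 0.0349
scene 0.27 85 mid [0.5521 0.2297] w 0.058
scene 0.28 245 mid [0.5447 0.2256] w 0.0701
scene 0.29 297 mid [0.5366 0.2207] w 0.0797
[(np.int64(282), np.int64(348)), (np.int64(443), np.int64(244))]
```

View pics/b.png

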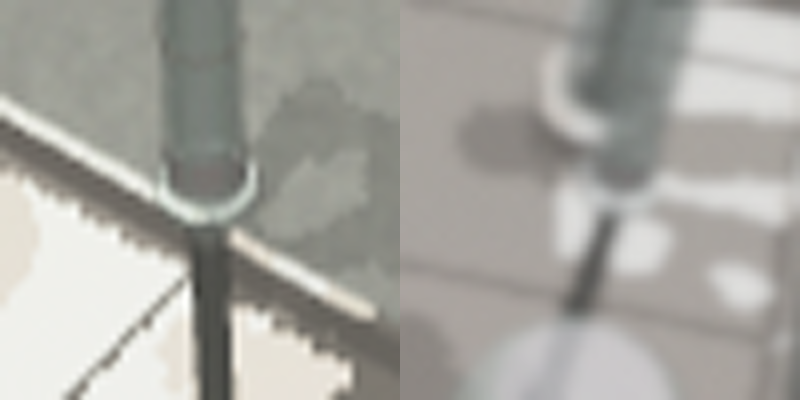

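Both crops show the lip centred over the peg tip. Mouth and tip agree within about 1 mm. Feel down gently.

Emit:
{"name": "servo_tool", "arguments": {"increments": [[0,0,-0.08,0,0,0,50],[0,0,-0.08,0,0,0,50],[0,0,-0.08,0,0,0,50],[0,0,-0.08,0,0,0,50],[0,0,-0.08,0,0,0,50]]}}

```text
time_s: 13.1
ee_pos: [0.5372, 0.2302, 0.2525]
eef_rot: [3.131, -0.985, 1.421]
contact_force: [-0.2, -1.0, -0.6]
width: 0.0595
grasp_force: 24.1
```

Emit:
{"name": "servo_tool", "arguments": {"increments": [[0,0,-0.08,0,0,0,50],[0,0,-0.08,0,0,0,50],[0,0,0,0,0,0,50],[0,0,0,0,0,0,50],[0,0,0,0,0,0,50]]}}

```text
time_s: 13.72
ee_pos: [0.5373, 0.2302, 0.2465]
eef_rot: [3.131, -0.985, 1.422]
contact_force: [0.5, 0.4, -0.7]
width: 0.0593
grasp_force: 24.1
```

```bash
python3 -c "
from corr import *
corr([.539,.2337,.169],F)
look('c')" | egrep 'pos|(e 0.(08|09|1[0-8]))'
```

```text
t 13.725 pos [0.5373 0.2302 0.2465] shift units [ 0.043  0.086 -1.938] rotvec [-0.0011 -0.004   0.0029] q [-0.04  0.06  1.63  1.    1.4  -0.05] F [ 0.5  0.4 -0.7] w 0.05931439235367256 g 24.070601121056825
side 0.08 13 mid [0.5408 0.232 ] w 0.0071
side 0.09 19 mid [0.5397 0.2331] w 0.0071
side 0.11 43 mid [0.5388 0.2348] w 0.0192
side 0.12 42 mid [0.5395 0.235 ] w 0.0172
side 0.13 37 mid [0.5385 0.2346] w 0.0157
side 0.14 47 mid [0.5384 0.2353] w 0.0169
side 0.15 43 mid [0.539  0.2338] w 0.0168
side 0.16 39 mid [0.5386 0.234 ] w 0.0167
side 0.17 39 mid [0.5385 0.2351] w 0.015
side 0.18 42 mid [0.538  0.2353] w 0.0149
scene 0.08 12 mid [0.54   0.2326] w 0.0075
scene 0.09 11 mid [0.5397 0.233 ] w 0.0075
scene 0.11 22 mid [0.5407 0.2345] w 0.0196
scene 0.12 36 mid [0.5391 0.234 ] w 0.0201
scene 0.13 23 mid [0.5399 0.2336] w 0.0159
scene 0.14 26 mid [0.5399 0.234 ] w 0.0158
scene 0.15 25 mid [0.5387 0.2341] w 0.0166
scene 0.16 21 mid [0.5394 0.2337] w 0.0165
scene 0.17 32 mid [0.5401 0.2339] w 0.0164
scene 0.18 21 mid [0.5389 0.2342] w 0.0157
```

The peg tip is about 13 mm inside the neck, with no force and the neck still vertical. Lower on, drifting back toward the collar axis.

Emit:
{"name": "servo_tool", "arguments": {"increments": [[0.007,-0.0095,-0.125,0,0,0,50],[0.007,-0.0095,-0.125,0,0,0,50],[0.007,-0.0095,-0.125,0,0,0,50],[0.007,-0.0095,-0.125,0,0,0,50],[0.007,-0.0095,-0.125,0,0,0,50]]}}

```text
time_s: 14.45
ee_pos: [0.5386, 0.2283, 0.2209]
eef_rot: [3.132, -0.985, 1.421]
contact_force: [0.4, 0.1, -1.6]
width: 0.059
grasp_force: 24.1
```

Emit:
{"name": "servo_tool", "arguments": {"increments": [[0.007,-0.0095,-0.125,0,0,0,50],[0.007,-0.0095,-0.125,0,0,0,50],[0.007,-0.0095,-0.125,0,0,0,50],[0.007,-0.0095,-0.125,0,0,0,50],[0,0,0,0,0,0,50]]}}

```text
time_s: 15.08
ee_pos: [0.5396, 0.2268, 0.2007]
eef_rot: [3.133, -0.985, 1.42]
contact_force: [0.0, 0.1, -0.3]
width: 0.0594
grasp_force: 24.1
```

```bash
python3 -c "
from corr import *
corr([.539,.2337,.169],F)
look('e')" | egrep 'pos|(e 0.(0|1[0-3]))'
```

```text
t 15.075 pos [0.5396 0.2268 0.2007] shift units [-0.015  0.174 -0.793] rotvec [-0.001  -0.0053  0.003 ] q [-0.05  0.12  1.67  1.01  1.36 -0.13] F [ 0.   0.1 -0.3] w 0.05936768629559398 g 24.062023381702602
side 0.03 224 mid [0.5435 0.2284] w 0.0347
side 0.04 21 mid [0.5363 0.2299] w 0.0197
side 0.05 12 mid [0.5416 0.2308] w 0.0055
side 0.06 4 mid [0.5388 0.235 ] w 0.0053
side 0.07 60 mid [0.5416 0.2297] w 0.0198
side 0.08 36 mid [0.5409 0.2303] w 0.0159
side 0.09 33 mid [0.541  0.2312] w 0.0141
side 0.11 39 mid [0.5403 0.2324] w 0.0158
side 0.12 38 mid [0.5408 0.2312] w 0.0155
side 0.13 35 mid [0.5402 0.2314] w 0.0156
scene 0.07 4 mid [0.5391 0.2216] w 0.0021
scene 0.08 9 mid [0.5383 0.2314] w 0.017
scene 0.09 22 mid [0.5427 0.2306] w 0.0161
scene 0.11 22 mid [0.542  0.2309] w 0.0159
scene 0.12 24 mid [0.5419 0.23  ] w 0.0163
scene 0.13 25 mid [0.542  0.2304] w 0.0163
```

Emit:
{"name": "servo_tool", "arguments": {"increments": [[0.008,-0.0085,-0.125,0,0,0,50],[0.008,-0.0085,-0.125,0,0,0,50],[0.008,-0.0085,-0.125,0,0,0,50],[0.008,-0.0085,-0.125,0,0,0,50],[0.008,-0.0085,-0.125,0,0,0,50]]}}

```text
time_s: 15.8
ee_pos: [0.5413, 0.2251, 0.1759]
eef_rot: [3.131, -0.985, 1.421]
contact_force: [-0.5, -0.3, -0.1]
width: 0.0593
grasp_force: 24.1
```

Emit:
{"name": "servo_tool", "arguments": {"increments": [[0,0,-0.025,0,0,0,50],[0,0,-0.025,0,0,0,50],[0,0,-0.025,0,0,0,50],[0,0,-0.025,0,0,0,50],[0,0,0,0,0,0,50]]}}

```text
time_s: 16.42
ee_pos: [0.5413, 0.2251, 0.1723]
eef_rot: [3.131, -0.985, 1.422]
contact_force: [0.2, 0.3, -0.6]
width: 0.059
grasp_force: 24.1
```

```bash
python3 -c "
from corr import *
corr([.539,.2337,.169],F)
look('f')" | egrep 'pos|(e 0.(0|1[0-3]))'
```

```text
t 16.425 pos [0.5413 0.2251 0.1723] shift units [-0.058  0.215 -0.082] rotvec [-0.001  -0.0044  0.0029] q [-0.05  0.16  1.69  1.02  1.33 -0.18] F [ 0.2  0.3 -0.6] w 0.05902317288729032 g 24.06473458162509
side 0.03 164 mid [0.5433 0.2288] w 0.0347
side 0.04 62 mid [0.5436 0.2279] w 0.0202
side 0.05 28 mid [0.5435 0.2294] w 0.0144
side 0.06 31 mid [0.5431 0.2295] w 0.0144
side 0.07 34 mid [0.5438 0.229 ] w 0.0156
side 0.08 35 mid [0.5434 0.2292] w 0.0158
side 0.09 34 mid [0.5431 0.2291] w 0.0159
side 0.11 39 mid [0.5419 0.2299] w 0.0158
side 0.12 32 mid [0.5416 0.2298] w 0.0156
side 0.13 8 mid [0.54   0.2322] w 0.0119
scene 0.08 6 mid [0.5428 0.2279] w 0.0127
scene 0.09 23 mid [0.5432 0.2287] w 0.0167
scene 0.11 28 mid [0.5444 0.2284] w 0.0161
scene 0.12 5 mid [0.5458 0.2296] w 0.0139
```

Mouth now about (0.5433, 0.229), centred on the collar. Final millimetres until the lip touches.

Emit:
{"name": "servo_tool", "arguments": {"increments": [[0,0,-0.02,0,0,0,50],[0,0,-0.02,0,0,0,50],[0,0,-0.02,0,0,0,50],[0,0,0,0,0,0,50],[0,0,0,0,0,0,50]]}}

```text
time_s: 17.15
ee_pos: [0.5413, 0.2251, 0.1699]
eef_rot: [3.131, -0.985, 1.422]
contact_force: [0.8, 0.0, -0.9]
width: 0.0592
grasp_force: 24.1
```

Emit:
{"name": "servo_tool", "arguments": {"increments": [[0,0,-0.015,0,0,0,50],[0,0,-0.015,0,0,0,50],[0,0,0,0,0,0,50],[0,0,0,0,0,0,50],[0,0,0,0,0,0,50]]}}

```text
time_s: 17.77
ee_pos: [0.5413, 0.2251, 0.1688]
eef_rot: [3.131, -0.985, 1.422]
contact_force: [0.1, -0.1, 0.2]
width: 0.0596
grasp_force: 24.1
```

Emit:
{"name": "servo_tool", "arguments": {"increments": [[0,0,-0.015,0,0,0,50],[0,0,-0.015,0,0,0,50],[0,0,0,0,0,0,50],[0,0,0,0,0,0,50],[0,0,0,0,0,0,50]]}}

```text
time_s: 18.4
ee_pos: [0.5416, 0.2254, 0.1687]
eef_rot: [3.129, -0.987, 1.423]
contact_force: [-1.5, -0.2, 4.6]
width: 0.0591
grasp_force: 24.3
```

The lip is on the collar: z has stopped at 0.1687 and 4.6 N is felt. Relax a little, then open.

Emit:
{"name": "servo_tool", "arguments": {"increments": [[0,0,0.01,0,0,0,50],[0,0,0,0,0,0,50],[0,0,0,0,0,0,62],[0,0,0,0,0,0,66],[0,0,0,0,0,0,72]]}}

```text
time_s: 19.02
ee_pos: [0.5412, 0.225, 0.1675]
eef_rot: [3.132, -0.985, 1.421]
contact_force: [0.3, 0.4, 0.1]
width: 0.0719
grasp_force: 0.0
```

Emit:
{"name": "servo_tool", "arguments": {"increments": [[0,0,0,0,0,0,78],[0,0,0,0,0,0,84],[0,0,0,0,0,0,85],[0,0,0,0,0,0,85],[0,0,0,0,0,0,85]]}}

```text
time_s: 19.65
ee_pos: [0.5413, 0.2251, 0.1679]
eef_rot: [3.131, -0.985, 1.421]
contact_force: [0.1, -0.2, 0.2]
width: 0.0849
grasp_force: 0.0
```

```bash
python3 -c "
from corr import *
corr([.539,.2337,.169],F)
look('g2')" | egrep 'pos|(e 0.(0|1))'
python3 -c "
import cv2,numpy as np
a=cv2.imread('pics/g2side.png')[230:450,180:400];b=cv2.imread('pics/g2scene.png')[160:360,360:560]
cv2.imwrite('pics/g2.png',np.hstack([cv2.resize(a,(400,400)),cv2.resize(b,(400,400))]))"
```

```text
t 19.65 pos [0.5413 0.2251 0.1679] shift units [-0.058  0.215  0.027] rotvec [-0.0011 -0.0044  0.0029] q [-0.05  0.17  1.69  1.02  1.33 -0.19] F [ 0.1 -0.2  0.2] w 0.0849339595967777 g 0.0
side 0.03 166 mid [0.5432 0.229 ] w 0.0347
side 0.04 54 mid [0.543  0.2291] w 0.0203
side 0.05 31 mid [0.5434 0.2297] w 0.0145
side 0.06 34 mid [0.5437 0.2297] w 0.0159
side 0.07 39 mid [0.544 0.229] w 0.016
side 0.08 33 mid [0.5437 0.2289] w 0.0159
side 0.09 32 mid [0.5438 0.2281] w 0.0158
side 0.1 34 mid [0.5423 0.2298] w 0.0158
side 0.11 33 mid [0.5436 0.2303] w 0.0153
side 0.12 28 mid [0.5431 0.2307] w 0.0154
side 0.15 67 mid [0.5392 0.2306] w 0.0504
side 0.16 136 mid [0.5413 0.2179] w 0.0774
side 0.17 222 mid [0.5446 0.2152] w 0.0906
side 0.18 362 mid [0.5448 0.214 ] w 0.0913
side 0.19 361 mid [0.5403 0.2093] w 0.086
scene 0.08 4 mid [0.541  0.2298] w 0.0168
scene 0.09 22 mid [0.5434 0.2292] w 0.0156
scene 0.1 16 mid [0.5465 0.231 ] w 0.0114
scene 0.15 8 mid [0.5636 0.2416] w 0.0135
scene 0.16 47 mid [0.554  0.2281] w 0.0568
scene 0.17 117 mid [0.5573 0.2251] w 0.0619
scene 0.18 224 mid [0.5568 0.2233] w 0.0663
scene 0.19 253 mid [0.5551 0.223 ] w 0.065
```

View pics/g2.png

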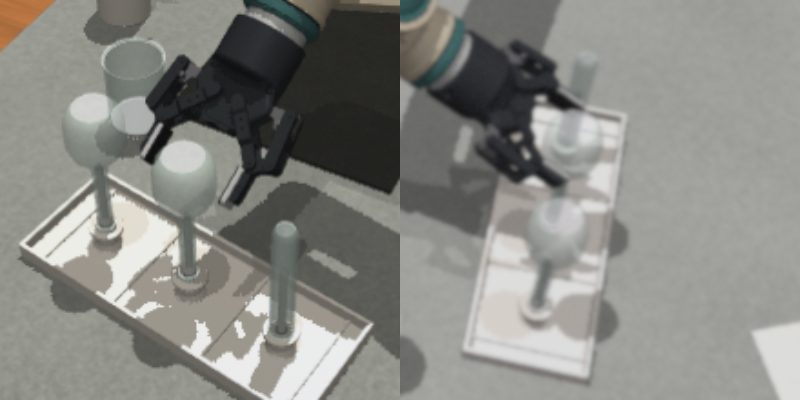

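Both views show the flask upright on the collar with the fingers open and clear, and the other glassware in place. Retreat along the tool axis.

Emit:
{"name": "servo_tool", "arguments": {"increments": [[-0.04,-0.25,0.165,0,0,0,85],[-0.08,-0.5,0.33,0,0,0,85],[-0.11,-0.66,0.44,0,0,0,85],[-0.11,-0.66,0.44,0,0,0,85],[-0.11,-0.66,0.44,0,0,0,85]]}}

```text
time_s: 20.38
ee_pos: [0.523, 0.1145, 0.2417]
eef_rot: [3.13, -0.985, 1.422]
contact_force: [-0.7, 0.4, 0.6]
width: 0.0849
grasp_force: 0.0
```

Emit:
{"name": "servo_tool", "arguments": {"increments": [[-0.05,-0.33,0.22,0,0,0,85],[0,0,0,0,0,0,85],[0,0,0,0,0,0,85],[0,0,0,0,0,0,85],[0,0,0,0,0,0,85]]}}

```text
time_s: 21.0
ee_pos: [0.5212, 0.1033, 0.2489]
eef_rot: [3.133, -0.986, 1.421]
contact_force: [-0.6, 0.2, 0.2]
width: 0.085
grasp_force: 0.0
```

```bash
python3 -c "
from corr import *
corr([.539,.2337,.169],F)
look('z',('side',))
print(robot.close_job())" | egrep -v 'e 0.0[5-9]'
```

```text
t 21.0 pos [0.5212 0.1033 0.2489] shift units [ 0.446  3.261 -1.997] rotvec [-0.0013 -0.0052  0.0021] q [-0.3   0.05  1.64  0.97  1.62 -0.18] F [-0.6  0.2  0.2] w 0.08498448636498167 g 0.0
side 0.03 155 mid [0.5433 0.2287] w 0.0348
side 0.04 62 mid [0.5423 0.2241] w 0.0269
side 0.1 35 mid [0.5428 0.2292] w 0.0159
side 0.11 32 mid [0.5432 0.231 ] w 0.0154
side 0.12 29 mid [0.5428 0.2312] w 0.0154
side 0.14 8 mid [0.5415 0.2392] w 0.028
side 0.15 59 mid [0.5407 0.2311] w 0.0499
side 0.16 128 mid [0.5421 0.2296] w 0.0584
side 0.17 141 mid [0.5432 0.2306] w 0.0577
side 0.18 195 mid [0.5427 0.2301] w 0.0582
side 0.19 233 mid [0.5439 0.229 ] w 0.056
side 0.2 524 mid [0.5447 0.226 ] w 0.0504
the job is handed in; nothing more can be done
None
```

The flask hangs mouth down on the free peg with its lip on the collar. It was lowered by hand until the lip touched (about 4.6 N felt) and only then released, and the job was handed in at 21 s; no verdict came back.

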